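# Deburr the bore edge of a calibrator sleeve

## Task

Take the yellow-handled deburring tool out of its blue stand and run its blade once all the way round the upper edge of the bore in the aluminium sleeve: set it down on the edge at the red mark, go clockwise (seen from above) with the blade kept pressed on the edge, and lift off only when back at the red mark. Then put the tool back in its stand, fully seated and upright, and let go. The brass sleeve is finished: do not touch it with the blade.

Things in the scene. Friction and masses are not known exactly. Their poses are not given: they have to be found in the camera images.
- handle (a point): Middle of the deburring tool's yellow handle, on its axis: an upright round bar 28 mm across, 70 mm long. Below it: steel flange 54 mm across, 6 mm thick, then a plug 36 mm across, 26 mm long, narrowing to 26 mm, then the blade, whose tip is 97 mm below this point when free. Tool 0.25 kg. It starts upright in the stand, this point then 105 mm above the table. z up along the tool; yaw is of no matter.
- blade: The tool's round steel blade: a flat cone, point down, 120 degrees, 26 mm across, 10 mm high. Origin at its tip, z up along the tool. Sprung: slides up into the tool by up to 14 mm, from 1 N, 0.2 N more per mm (6 mm is a good press). Its flank rides on the bore's edge with the tool's axis 5 mm inside it (20 mm from the bore's axis); the tip is then 3 mm below the edge.
- sleeve: The aluminium sleeve to be worked, fixed: an upright tube, 90 mm outside, 50 mm bore open at the top, in a black nest 116 mm square and 12 mm high. Origin on the bore's axis at the table top; its flat top and the bore's edge are 70 mm above. +x points to the red mark, an 18 x 10 mm stripe on the top face; z up; clockwise from above goes from +x towards -y.
- brass_sleeve: The finished brass sleeve, fixed, same sizes and nest, no mark; not to be touched with the blade. Origin on its axis at the table top. It and the aluminium sleeve may have changed places.
- stand: The tool's stand, fixed: a blue block 94 mm square, 64 mm high, with an upright 40 mm hole right through its middle. The tool's flange rests on its top, the plug and blade hang in the hole. Origin at the middle of its underside.

How it is judged:
By the outcome, as a careful person would: the job done as asked, in the order asked, and still so for the second after the job is handed in, with the robot touching nothing.
It also fails if it takes over 64 s, if anything falls off the work surface, if the arm or the gripper's body presses on something with over 40 N, if the wrist force passes 120 N, or if a joint passes its speed limit or range.

## Robot

A 7-joint arm with a two-finger parallel gripper is mounted at the origin on the work surface. World frame = base frame: x ahead of the robot, y to its left, z up, the work surface at z = 0. Lengths are in mm, angles in rad, forces in N, time in s.
With the tool pointing down it reaches from about 400 to 850 mm from the base axis. Payload 10.4 kg.
Tool frame: the origin (TCP) lies midway between the tips of the shut fingers; the grasp point (between the pads) lies env.pinch_z behind it (env.pinch_z is the distance from the TCP to the grasp point, in mm); y points along the fingers, x is the direction in which the jaws open and shut, and the axes are right-handed (so a half turn about y gives the same grasp; the last joint's range is limited). The gripper opens to 87 mm and grips with 3 to 60 N. Pads are 19 mm wide; open, the fingers measure 117 mm over their backs; the gripper's body (75 mm by 190 mm) begins 51 mm behind the grasp point.
Start: joints at [1.201, 0.332, -0.065, 1.46, 0.022, 1.35, -0.088], TCP at [212.454, -587.806, 222.576] pointing down, gripper open.
Joint ranges: [-2.6, 2.6], [-0.5, 2.12], [-1.47, 1.34], [0.16, 2.42], [-1.27, 4.41], [0.06, 2.06], [-2.6, 2.6]. Speed limits (rad/s): [2.22, 2.22, 2.79, 2.79, 3.14, 3.14, 3.14].

## Interface

Orientations are given as a unit quaternion [w, x, y, z].
In Python, from plant import env gives the robot as it stands. The module is installed in compiled form; this text tells all that it offers.
- The arm moves only by the tool carry_out, never from a script. Its argument "commands" is text: rows parted by semicolons, each of 7 numbers parted by spaces: the turn, a rotation vector about the tool's x, y, z in degrees, then the shift along the tool's x, y, z in m, then the opening, from 0 (shut) to 1 (fully open). A call has 1 to 12 rows; each row shifts and turns the pose as measured when the row begins, along the tool's axes as they then stand; what a row does not reach is not made up. A row lasts 1/12 s, in which the tool goes at most 41.7 mm and 7.16 degrees, less where a joint would pass 70% of its speed; a pose out of reach is approached as far as the arm can. A call with a gripper value outside its range is refused whole. The fingers move at their own pace and stop on an object; "squeeze" is the grip in N (left out, the last holds). Time passes only in rows, so rows that do not move let the fingers close. It gives the time, the measured TCP pose, the force and the opening at its end, in the units of the state.
- env.read_state(): the state, without advancing time (a new reading comes with each control period).
- env.grab_frame(name): name is "side" or "top" or "wrist"; returns a dict with "pixels" (420x560x3 uint8, red, green, blue), "mtx" (3x3 intrinsics, pixels), "rvec" (rotation vector, rad) and "tvec" (3), from world to camera coordinates, as OpenCV has them. Camera axes: x right, y down, z forward; pixel columns grow to the right and rows downward; lengths in mm; the calibration is good to about 2 mm. The wrist camera is an equidistant fisheye: a pixel r from the principal point sees the ray r / f radians off the axis. A picture is of the moment at which its call begins. There is no depth.
- env.finish_job(): hands the job in, once; it reports no verdict.
The state is a dict: "time": time; "joint_pos": joint angles; "qvel": joint speeds; "tau": joint torques, N m; "ee_pos": TCP position; "tcp_rot": TCP orientation; "ft_force": force on the tool from outside, world axes, zero at the start; "torque": the same for the moment, N m; "width": opening from 0.0 (shut) to 1.0 (fully open).
Only numpy, scipy, OpenCV 4.12 (cv2) and the standard library are available. Lean on these libraries where they do the work, as an engineer would, in place of code of your own. Each camera call takes 0.05 s, during which the arm holds its last target. There are 200 camera calls.

## Working session

There is one attempt and no reset: what is moved stays moved. The work goes in short steps, Python scripts to look and compute and a tool call to move; the robot and the scene stay as the last step left them, time stands still between calls to the robot, and variables do not carry over. Pictures are saved under pics/ and viewed, about 8 in all and at most 12, crops included, and the job is handed in when it is done.

Besides the shell and the picture viewer there is one more tool, called after "Call:" by a JSON object that holds its "fn" and its "kwargs". carry_out: Moves the arm, as the interface text tells. Its arguments: {"type":"object","properties":{"commands":{"type":"string"},"squeeze":{"type":"number"}},"required":["commands"]}

```bash
mkdir -p pics; cat > h.py <<'E'
import numpy as np, cv2
from plant import env
from scipy.spatial.transform import Rotation as R
def cam(n):
    f=env.grab_frame(n); f['img']=cv2.cvtColor(f['pixels'],cv2.COLOR_RGB2BGR); return f
def ray(f,uv,fish=False):
    K=np.array(f['mtx']); Rm=cv2.Rodrigues(np.array(f['rvec'],float))[0]; t=np.array(f['tvec'],float).ravel()
    x=(uv[0]-K[0,2])/K[0,0]; y=(uv[1]-K[1,2])/K[1,1]
    if fish:
        r=np.hypot(x,y); s=np.sin(r)/r if r>1e-9 else 1; d=np.array([x*s,y*s,np.cos(r)])
    else: d=np.array([x,y,1.])
    return -Rm.T@t, Rm.T@d
def onz(f,uv,z,fish=False):
    c,d=ray(f,uv,fish); return c+d*(z-c[2])/d[2]
E
python3 - <<'E'
from h import *
for n in('top','side','wrist'):
    f=cam(n); cv2.imwrite(f'pics/{n}0.png',f['img']); c,d=ray(f,(280,210)); print(n,c,d,f['mtx'][0][0])
s=env.read_state(); print(env.pinch_z,s)
E
```

```text
top [ 459.56311245  -10.34436492 1069.07061604] [ 1.02450291e-01 -4.91356174e-04 -9.94761603e-01] 527.4321296571242
side [121.14368077 567.9094763  552.76943013] [ 0.53412503 -0.64736809 -0.54373404] 506.8142159661561
wrist [ 289.55014526 -560.12653971  383.70796347] [-0.27831524 -0.08290907 -0.95701544] 325.19226210127806
18.700000000000003 {'time': 0.15, 'joint_pos': array([ 1.20139046,  0.33274657, -0.06468118,  1.46071897,  0.02159052,
        1.34989789, -0.08849901]), 'qvel': array([ 4.27252379e-04, -6.22270174e-04, -8.16628089e-04, -3.82694836e-03,
        5.34631532e-05,  2.97289225e-04, -7.22293788e-04]), 'tau': array([ 8.99620718e-04, -6.23632479e+01,  2.47857661e-02, -3.90139282e+01,
       -6.13401574e-02,  3.71690642e-02,  1.67100252e-04]), 'ee_pos': array([ 212.33201078, -587.52781959,  221.93829494]), 'tcp_rot': array([ 0.57897505, -0.57856231,  0.40655436, -0.40591512]), 'ft_force': array([-0.06472767,  0.20798756, -0.08660162]), 'torque': array([-0.00178257,  0.00192554, -0.02191057]), 'width': 1.0025084138381815}
```

View pics/top0.png

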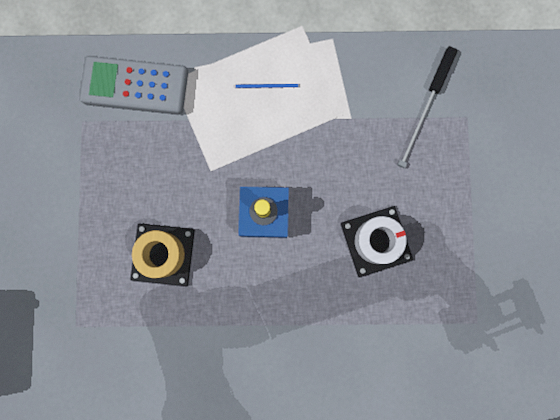

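View pics/side0.png

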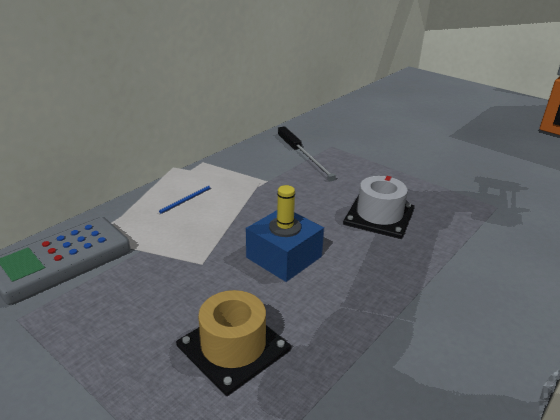

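The top view shows the tool in its stand at about (262,208), the brass sleeve at (158,254), and the aluminium sleeve at (381,240) with its red mark at (401,234). The side view agrees.

```bash
cat > m.py <<'E'
from h import *
def cnt(m):
    c=max(cv2.findContours(m.astype(np.uint8),cv2.RETR_EXTERNAL,cv2.CHAIN_APPROX_NONE)[0],key=cv2.contourArea); return c
def masks(f):
    hsv=cv2.cvtColor(f['img'],cv2.COLOR_BGR2HSV); H,S,V=[hsv[...,i].astype(int) for i in range(3)]
    return H,S,V
E
python3 - <<'E'
from m import *
f=cam('top'); H,S,V=masks(f)
box=np.zeros(H.shape,bool); box[170:300,110:440]=1
y=box&(H>25)&(H<35)&(S>150)&(V>150); y[:,:230]=0; c=cnt(y); (u,v),r=cv2.minEnclosingCircle(c); print('yel',u,v,r,onz(f,(u,v),140))
b=box&(H>100)&(H<125)&(S>120); c=cnt(b); rr=cv2.minAreaRect(c); print('stand px',rr,onz(f,rr[0],64))
x,yv,w,h=0,0,0,0
a=box&(S<40)&(V>120); a[:,:345]=0; a[:,420:]=0
red=box&((H<8)|(H>172))&(S>120); 
a|=red
c=cnt(a); e=cv2.fitEllipse(cv2.convexHull(c)); print('alu',e,cv2.contourArea(c),onz(f,e[0],70), 'scale',np.linalg.norm(onz(f,(e[0][0]+e[1][1]/2,e[0][1]),70)-onz(f,e[0],70)))
hole=np.zeros(H.shape,bool); hole[215:265,355:410]=1
hm=hole&(V<110)&(S<90)
cr=cnt(red); M=cv2.moments(red.astype(np.uint8)); p=(M['m10']/M['m00'],M['m01']/M['m00']); P=onz(f,p,70); print('red',p,P,M['m00'])
A=onz(f,e[0],70); d=P-A; print('dist',np.linalg.norm(d),'ang',np.degrees(np.arctan2(d[1],d[0])))
s=env.read_state(); print(R.from_quat(s['tcp_rot'],scalar_first=True).as_matrix().round(3))
cv2.imwrite('pics/crop.png',cv2.resize(f['img'][195:285,335:425],None,fx=6,fy=6,interpolation=cv2.INTER_NEAREST))
# side
f=cam('side'); H,S,V=masks(f)
red=((H<8)|(H>172))&(S>120); red[:,:360]=0; red[:,420:]=0; red[:150]=0; red[260:]=0
M=cv2.moments(red.astype(np.uint8)); p=(M['m10']/M['m00'],M['m01']/M['m00']); print('side red',p,onz(f,p,70))
y=(H>25)&(H<35)&(S>150)&(V>90); y[:,:265]=0; y[:,310:]=0; y[240:]=0
ys,xs=np.nonzero(y); top=ys.min(); print('side yel',xs.min(),xs.max(),top,ys.max())
print(onz(f,((xs.min()+xs.max())/2,top+4),140))
E
```

```text
yel 260.5 216.0 0.5001000165939331 [544.90341784  23.79126198 140.        ]
stand px ((263.2254943847656, 211.4806365966797), (48.709774017333984, 49.8844108581543), 1.432096242904663) [560.52725432  21.31455386  64.        ]Traceback (most recent call last):
  File "<stdin>", line 10, in <module>
cv2.error: OpenCV(4.12.0) /io/opencv/modules/imgproc/src/shapedescr.cpp:361: error: (-201:Incorrect size of input array) There should be at least 5 points to fit the ellipse in function 'fitEllipseNoDirect'
```

```bash
python3 - <<'E'
from m import *
f=cam('top'); h=cv2.cvtColor(f['img'],cv2.COLOR_BGR2HSV)
print(h[204:214:2,262].tolist(), h[240,355:412:3].tolist(), h[234,396:408].tolist())
E
```

```text
[[27, 134, 229], [27, 131, 232], [27, 130, 233], [27, 130, 233], [27, 129, 237]] [[114, 17, 154], [109, 16, 175], [114, 12, 218], [115, 13, 219], [112, 13, 218], [174, 255, 5], [105, 61, 25], [170, 23, 34], [108, 39, 33], [80, 26, 29], [125, 53, 29], [106, 100, 28], [110, 14, 166], [114, 16, 158], [110, 14, 223], [109, 13, 215], [109, 13, 213], [116, 17, 122], [128, 28, 73]] [[0, 164, 193], [0, 194, 191], [1, 185, 192], [1, 177, 193], [0, 179, 192], [1, 181, 192], [1, 184, 193], [1, 195, 194], [1, 197, 203], [179, 173, 159], [120, 27, 67], [108, 35, 72]]
```

```bash
python3 - <<'E'
from m import *
f=cam('top'); H,S,V=masks(f)
box=np.zeros(H.shape,bool); box[170:300,110:440]=1
y=box&(H>22)&(H<35)&(S>90)&(V>200); y[:,:230]=0;y[:,300:]=0; c=cnt(y); (u,v),r=cv2.minEnclosingCircle(c); print('yel',u,v,r,onz(f,(u,v),140), 28*.5*527/930)
red=box&((H<8)|(H>172))&(S>120)&(V>100)
a=box&(S<40)&(V>190); a[:,:345]=0; a[:,412:]=0
a|=red
c=cnt(a); e=cv2.fitEllipse(cv2.convexHull(c)); A=onz(f,e[0],70); print('alu',e,cv2.contourArea(c),A,'px radius exp',45*527/1000)
hole=np.zeros(H.shape,bool); hole[215:265,358:408]=1
c=cnt(hole&~a&(V<100)); 
M=cv2.moments(red.astype(np.uint8)); p=(M['m10']/M['m00'],M['m01']/M['m00']); P=onz(f,p,70)
d=P-A; print('red',p,M['m00'],P,'dist',np.linalg.norm(d),'ang',np.degrees(np.arctan2(d[1],d[0])))
s=env.read_state(); print(R.from_quat(s['tcp_rot'],scalar_first=True).as_matrix().round(3))
f=cam('side'); H,S,V=masks(f)
red=((H<8)|(H>172))&(S>120)&(V>80); red[:,:360]=0; red[:,420:]=0; red[:150]=0; red[260:]=0
M=cv2.moments(red.astype(np.uint8)); p=(M['m10']/M['m00'],M['m01']/M['m00']); print('side red',p,onz(f,p,70))
a=(S<40)&(V>165); a[:,:350]=0; a[:,415:]=0; a[:172]=0; a[202:]=0
y=(H>22)&(H<35)&(S>90)&(V>90); y[:,:265]=0; y[:,310:]=0; y[240:]=0
ys,xs=np.nonzero(y); k=ys<ys.min()+10; print('side yel',xs.min(),xs.max(),ys.min(),ys.max(), onz(f,((xs[k].min()+xs[k].max())/2,ys.min()+4.5),140))
E
```

```text
yel 261.5927734375 206.8505096435547 7.324860095977783 [561.16665595  21.76493343 140.        ] 7.933333333333334
alu ((382.054443359375, 239.78138732910156), (46.43910598754883, 47.20669174194336), 106.2818603515625) 1663.0 [ 504.04057774 -203.22840368   70.        ] px radius exp 23.715
red (400.6341463414634, 233.5121951219512) 41.0 [ 515.57468867 -238.69972859   70.        ] dist 37.29947192153192 ang -71.98717486326409
[[ 0.34 -0.    0.94]
 [-0.94  0.    0.34]
 [-0.   -1.    0.  ]]
side red (387.7, 177.9) [ 513.98800824 -237.64159886   70.        ]
side yel 277 294 185 228 [558.53906995  24.08611406 140.        ]
```

Call:
{"fn": "carry_out", "kwargs": {"commands": "0 0 0 -0.0227 0 0.0268 1;0 0 0 -0.0227 0 0.0268 1;0 0 0 -0.0227 0 0.0268 1;0 0 0 -0.0227 0 0.0268 1;0 0 0 -0.0227 0 0.0268 1;0 0 0 -0.0227 0 0.0268 1;0 0 0 -0.0227 0 0.0268 1;0 0 0 -0.0227 0 0.0268 1;0 0 0 -0.0227 0 0.0268 1;0 0 0 -0.0227 0 0.0268 1;0 0 0 -0.0227 0 0.0268 1;0 0 0 -0.0227 0 0.0268 1"}}

```text
time: 1.35
ee_pos: [425.4, -213.8, 220.5]
tcp_rot: [-0.574, 0.578, -0.41, 0.411]
ft_force: [0.2, 0.0, 0.7]
width: 1.005
```

```bash
cat >> h.py <<'E'
def go(*p):
    s=env.read_state(); r=R.from_quat(s['tcp_rot'],scalar_first=True); P=np.array(s['ee_pos'])
    print('t',round(s['time'],2),'pos',P.round(1),'F',np.round(s['ft_force'],1),'w',round(s['width'],3),'y',r.as_matrix()[:,1].round(3),'x',r.as_matrix()[:,0].round(3))
    for q in p:
        q=np.array(q,float); print('to',q.round(1),'tool m',(r.inv().apply(q-P)/1000).round(4)); 
E
python3 -c "
from h import *
go([561,21.5,215])"
```

```text
t 1.35 pos [ 425.4 -213.8  220.5] F [0.2 0.  0.7] w 1.005 y [-0.002 -0.005 -1.   ] x [ 0.326 -0.946  0.004]
to [561.   21.5 215. ] tool m [-0.1784  0.0041  0.2048]
```

Call:
{"fn": "carry_out", "kwargs": {"commands": "0 0 0 -0.0223 0 0.0256 1;0 0 0 -0.0223 0 0.0256 1;0 0 0 -0.0223 0 0.0256 1;0 0 0 -0.0223 0 0.0256 1;0 0 0 -0.0223 0 0.0256 1;0 0 0 -0.0223 0 0.0256 1;0 0 0 -0.0223 0 0.0256 1;0 0 0 -0.0223 0 0.0256 1;0 0 0 0 0 0 1;0 0 0 0 0 0 1"}}

```text
time: 2.18
ee_pos: [567.6, 43.1, 220.8]
tcp_rot: [-0.577, 0.578, -0.407, 0.41]
ft_force: [-0.7, -0.5, -0.5]
width: 1.006
```

```bash
python3 -c "
from m import *
go([561,21.5,215],[561,21.5,84])
f=cam('wrist'); cv2.imwrite('pics/w1.png',f['img'])
H,S,V=masks(f)
b=(H>100)&(H<125)&(S>120);c=cnt(b);print(cv2.minAreaRect(c),onz(f,cv2.minAreaRect(c)[0],64,1))
y=(H>22)&(H<35)&(S>90)&(V>150);c=cnt(y);print(cv2.boundingRect(c),ray(f,(280,210),1))
"
```

```text
t 2.18 pos [567.6  43.1 220.8] F [-0.7 -0.5 -0.5] w 1.006 y [ 0.003 -0.003 -1.   ] x [ 0.333 -0.943  0.004]
to [561.   21.5 215. ] tool m [ 0.0182  0.0059 -0.0134]
to [561.   21.5  84. ] tool m [ 0.0176  0.1369 -0.0137]
((302.8287048339844, 203.715576171875), (92.8408432006836, 94.8248062133789), 21.370624542236328) [566.79784521  22.55740655  64.        ]
(290, 217, 33, 32) (array([644.48112214,  70.64329014, 382.82688388]), array([-0.27553764, -0.08516889, -0.95750993]))
```

View pics/w1.png

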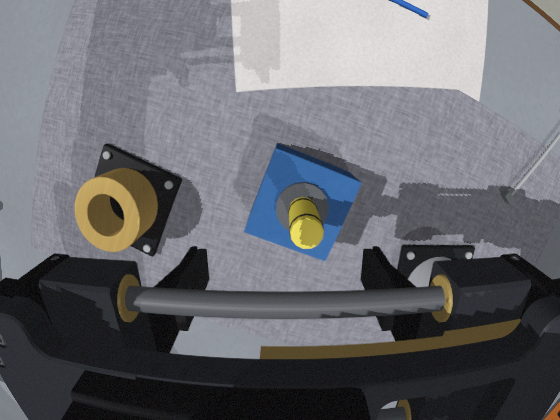

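The wrist view shows the handle top at about (306,232), between the jaws. The blue block is behind it.

Call:
{"fn": "carry_out", "kwargs": {"commands": "0 0 0 0.0088 0.003 -0.0065 1;0 0 0 0.006 0.003 -0.004 1;0 0 0 0 0 0 1;0 0 0 0 0 0 1"}}

```text
time: 2.57
ee_pos: [560.9, 20.0, 214.2]
tcp_rot: [-0.575, 0.577, -0.408, 0.411]
ft_force: [-0.0, -0.5, -0.3]
width: 0.997
```

```bash
python3 -c "
from m import *
go([561,21.5,215],[561,21.5,84])
f=cam('wrist')
H,S,V=masks(f)
y=((H>22)&(H<35)&(S>60)&(V>150))[140:300,240:380]
ys,xs=np.nonzero(y); xs=xs+240; ys=ys+140
k=ys>ys.max()-17
print(xs.min(),xs.max(),ys.min(),ys.max())
w=(xs[k].min()+xs[k].max())/2; print(onz(f,(w,ys.max()-(xs[k].max()-xs[k].min())/2),140,1))
"
```

```text
t 2.57 pos [560.9  20.  214.2] F [-0.  -0.5 -0.3] w 0.997 y [ 0.003 -0.005 -1.   ] x [ 0.329 -0.944  0.006]
to [561.   21.5 215. ] tool m [-0.0014 -0.0008  0.0006]
to [561.   21.5  84. ] tool m [-0.0021  0.1302  0.0005]
265 300 186 235
[563.97048983  22.28510139 140.        ]
```

Call:
{"fn": "carry_out", "kwargs": {"commands": "0 0 0 -0.0015 0.02 0.001 1;0 0 0 0 0.02 0 1;0 0 0 0 0.02 0 1;0 0 0 0 0.02 0 1;0 0 0 0 0.02 0 1;0 0 0 0 0.01 0 1;0 0 0 0 0.005 0 1;0 0 0 0 0 0 1;0 0 0 0 0 0 1"}}

```text
time: 3.37
ee_pos: [563.4, 16.0, 98.2]
tcp_rot: [-0.574, 0.575, -0.408, 0.416]
ft_force: [-0.6, -0.4, -0.4]
width: 1.001
```

```bash
python3 -c "
from m import *
go([561.5,22,84])"
```

```text
t 3.37 pos [563.4  16.   98.2] F [-0.6 -0.4 -0.4] w 1.001 y [ 0.009 -0.007 -1.   ] x [ 0.321 -0.947  0.01 ]
to [561.5  22.   84. ] tool m [-0.0065  0.0142 -0.    ]
```

```bash
cat >> h.py <<'E'
R0=R.from_matrix(np.array([[.34,0,.9404],[-.9404,0,.34],[0,-1,0]]))
_go=go
def go(*p):
    _go(*p); r=R.from_quat(env.read_state()['tcp_rot'],scalar_first=True); print('turn deg',np.degrees((r.inv()*R0).as_rotvec()).round(2))
E
python3 -c "
from m import *
go([561.5,22,84])"
```

```text
t 3.37 pos [563.4  16.   98.2] F [-0.6 -0.4 -0.4] w 1.001 y [ 0.009 -0.007 -1.   ] x [ 0.321 -0.947  0.01 ]
to [561.5  22.   84. ] tool m [-0.0065  0.0142 -0.    ]
turn deg [-0.35 -1.18  0.58]
```

Call:
{"fn": "carry_out", "kwargs": {"commands": "-0.2 -0.6 0.3 -0.0035 0.007 0 1;-0.15 -0.5 0.3 -0.002 0.007 0 1;0 0 0 0 0 0 1;0 0 0 0 0 0 1"}}

```text
time: 3.7
ee_pos: [563.5, 21.8, 85.9]
tcp_rot: [0.58, -0.578, 0.405, -0.407]
ft_force: [-1.1, -0.5, -1.0]
width: 0.998
```

```bash
python3 -c "
from m import *
go([561.5,22,84])
f=cam('wrist'); cv2.imwrite('pics/w2.png',f['img'])"
```

```text
t 3.7 pos [563.5  21.8  85.9] F [-1.1 -0.5 -1. ] w 0.998 y [ 0.004  0.001 -1.   ] x [ 0.341 -0.94   0.   ]
to [561.5  22.   84. ] tool m [-0.0009  0.0019 -0.0018]
turn deg [-0.22  0.03  0.01]
```

View pics/w2.png

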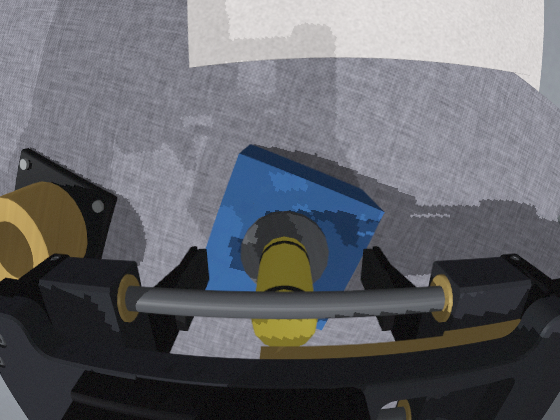

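The handle at (285,300) is centred between the jaws, and the fingertips are clear of the flange. I'll close the gripper.

Call:
{"fn": "carry_out", "kwargs": {"commands": "0 0 0 0 0.001 -0.001 0.3;0 0 0 0 0 0 0.1;0 0 0 0 0 0 0;0 0 0 0 0 0 0;0 0 0 0 0 0 0;0 0 0 0 0 0 0", "squeeze": 40}}

```text
time: 4.25
ee_pos: [563.0, 21.3, 85.7]
tcp_rot: [0.58, -0.578, 0.405, -0.407]
ft_force: [0.3, 0.1, 0.3]
width: 0.628
```

```bash
python3 -c "
from m import *
go([561.5,22,84])"
```

```text
t 4.25 pos [563.   21.3  85.7] F [0.3 0.1 0.3] w 0.628 y [ 0.005  0.001 -1.   ] x [ 0.34  -0.94   0.001]
to [561.5  22.   84. ] tool m [-0.0011  0.0017 -0.0011]
turn deg [-0.28  0.01  0.06]
```

Still closing.

Call:
{"fn": "carry_out", "kwargs": {"commands": "0 0 0 0 0 0 0;0 0 0 0 0 0 0;0 0 0 0 0 0 0;0 0 0 0 0 0 0;0 0 0 0 0 0 0;0 0 0 0 0 0 0;0 0 0 0 0 0 0"}}

```text
time: 4.83
ee_pos: [563.0, 21.3, 85.8]
tcp_rot: [0.58, -0.578, 0.405, -0.407]
ft_force: [0.1, -0.1, 0.7]
width: 0.315
```

```bash
python3 -c "
from m import *
go([561.5,22,84])"
```

```text
t 4.83 pos [563.   21.3  85.8] F [ 0.1 -0.1  0.7] w 0.315 y [ 0.005  0.001 -1.   ] x [ 0.34  -0.94   0.001]
to [561.5  22.   84. ] tool m [-0.0011  0.0018 -0.0012]
turn deg [-0.29  0.01  0.05]
```

Call:
{"fn": "carry_out", "kwargs": {"commands": "0 0 0 0 -0.005 0 0;0 0 0 0 -0.012 0 0;0 0 0 0 -0.015 0 0;0 0 0 0 -0.015 0 0;0 0 0 0 -0.015 0 0;0 0 0 0 -0.015 0 0;0 0 0 0 -0.01 0 0;0 0 0 0 0 0 0;0 0 0 0 0 0 0"}}

```text
time: 5.58
ee_pos: [561.1, 21.6, 180.7]
tcp_rot: [0.58, -0.578, 0.405, -0.406]
ft_force: [0.1, 0.9, -2.8]
width: 0.318
```

```bash
python3 -c "
from m import *
go([510,-222,180])"
```

```text
t 5.58 pos [561.1  21.6 180.7] F [ 0.1  0.9 -2.8] w 0.318 y [ 0.003  0.001 -1.   ] x [ 0.341 -0.94   0.   ]
to [ 510. -222.  180.] tool m [ 0.2115  0.0003 -0.1311]
turn deg [-0.18  0.07  0.  ]
```

Call:
{"fn": "carry_out", "kwargs": {"commands": "0 0 0 0.01 0 -0.006 0;0 0 0 0.022 0 -0.0137 0;0 0 0 0.022 0 -0.0137 0;0 0 0 0.022 0 -0.0137 0;0 0 0 0.022 0 -0.0137 0;0 0 0 0.022 0 -0.0137 0;0 0 0 0.022 0 -0.0137 0;0 0 0 0.022 0 -0.0137 0;0 0 0 0.015 0 -0.009 0;0 0 0 0.008 0 -0.005 0;0 0 0 0 0 0 0;0 0 0 0 0 0 0"}}

```text
time: 6.58
ee_pos: [504.3, -209.8, 169.4]
tcp_rot: [-0.578, 0.58, -0.411, 0.401]
ft_force: [-0.5, 1.2, -2.1]
width: 0.312
```

```bash
python3 -c "
from m import *
go([510,-222,180])
for n in('wrist','side','top'):
  f=cam(n); cv2.imwrite('pics/%s3.png'%n,f['img'])
"
```

```text
t 6.58 pos [ 504.3 -209.8  169.4] F [-0.5  1.2 -2.1] w 0.312 y [-0.013  0.006 -1.   ] x [ 0.34 -0.94 -0.01]
to [ 510. -222.  180.] tool m [ 0.0133 -0.0107  0.0011]
turn deg [ 0.59  0.01 -0.55]
```

View pics/wrist3.png

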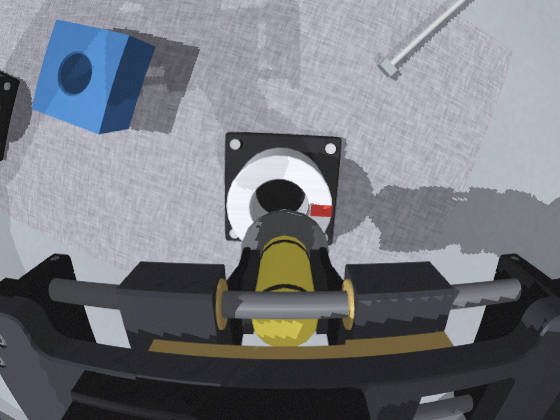

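View pics/side3.png

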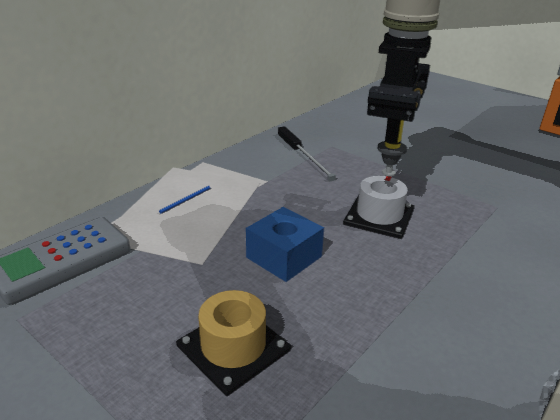

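The wrist view shows the red mark at (321,211), the sleeve ring spanning x 227–333, and the empty stand hole at (75,73). The tool hangs upright. I'll cross-check the positions from this frame.

```bash
python3 -c "
from m import *
f=cam('wrist'); H,S,V=masks(f)
red=((H<8)|(H>172))&(S>120)&(V>100); red[:190]=0;red[235:]=0;red[:,:300]=0;red[:,345:]=0
ys,xs=np.nonzero(red); print('red',len(xs),xs.mean(),ys.mean(),onz(f,(xs.mean(),ys.mean()),70,1))
a=(S<40)&(V>195); a[:145]=0;a[230:]=0;a[:,:224]=0;a[:,338:]=0; a|=red
c=cnt(a)[:,0]; P=np.array([onz(f,p,70,1)[:2] for p in c])
from scipy.optimize import least_squares
g0=np.array([504,-203.]); 
for r0,lab in((45,'outer'),(25,'inner')):
  g=g0.copy()
  for i in range(8):
    d=np.linalg.norm(P-g,axis=1); k=abs(d-r0)<(8 if i<3 else 3)
    g=least_squares(lambda q:np.linalg.norm(P[k]-q,axis=1)-r0,g,loss='soft_l1').x
  print(lab,g,k.sum())
h=(V<120); h[:45]=0;h[105:]=0;h[:,:50]=0;h[:,105:]=0
c=cnt(h); e=cv2.fitEllipse(c); print('hole',e,onz(f,e[0],64,1))
f=cam('top'); H,S,V=masks(f)
h=(V<90)&(S>60); h[:190]=0;h[235:]=0;h[:,:240]=0;h[:,288:]=0
c=cnt(h); e=cv2.fitEllipse(c); print('top hole',e,onz(f,e[0],64))
f=cam('side'); H,S,V=masks(f)
h=(V<85); h[:219]=0;h[240:]=0;h[:,:268]=0;h[:,302:]=0
c=cnt(h); e=cv2.fitEllipse(c); print('side hole',e,onz(f,e[0],64))
"
```

```text
red 232 322.2284482758621 211.5905172413793 [ 516.06825969 -237.28062987   70.        ]
outer [ 504.65975424 -203.47531364] 183
inner [ 506.25942958 -202.34670867] 117
hole ((76.04930114746094, 73.87284851074219), (31.78302574157715, 39.93449020385742), 17.869157791137695) [562.51693675  21.03954943  64.        ]
top hole ((263.302978515625, 212.72984313964844), (18.75787925720215, 21.366527557373047), 140.60548400878906) [558.12179709  21.18065554  64.        ]
side hole ((277.37786865234375, 228.1503448486328), (9.95176887512207, 10.309378623962402), 13.922563552856445) [568.2234116   31.68522123  64.        ]
```

```bash
python3 -c "
from m import *
go([512.2,-221.7,160])"
```

```text
t 6.88 pos [ 505.3 -208.5  170.2] F [-0.1 -0.1 -2.6] w 0.311 y [-0.012  0.005 -1.   ] x [ 0.343 -0.939 -0.009]
to [ 512.2 -221.7  160. ] tool m [0.0148 0.0101 0.0021]
turn deg [ 0.53  0.17 -0.5 ]
```

Call:
{"fn": "carry_out", "kwargs": {"commands": "0.25 0.1 -0.25 0.006 0.003 0.001 0;0.25 0.1 -0.25 0.006 0.003 0.001 0;0 0 0 0.001 0.001 0 0;0 0 0 0 0 0 0;0 0 0 0 0 0 0"}}

```text
time: 7.3
ee_pos: [513.1, -219.6, 162.4]
tcp_rot: [0.579, -0.579, 0.405, -0.406]
ft_force: [-0.1, -0.1, -2.0]
width: 0.318
```

```bash
python3 -c "
from m import *
go([512.2,-221.7,160],[512.2,-221.7,139])"
```

```text
t 7.3 pos [ 513.1 -219.6  162.4] F [-0.1 -0.1 -2. ] w 0.318 y [ 0.001 -0.001 -1.   ] x [ 0.342 -0.94   0.001]
to [ 512.2 -221.7  160. ] tool m [ 0.0017  0.0024 -0.0016]
to [ 512.2 -221.7  139. ] tool m [ 0.0016  0.0234 -0.0016]
turn deg [-0.06  0.13  0.07]
```

Call:
{"fn": "carry_out", "kwargs": {"commands": "0 0 0 0.0017 0 -0.0016 0;0 0 0 0 0.003 0 0;0 0 0 0 0.005 0 0;0 0 0 0 0.005 0 0;0 0 0 0 0.004 0 0;0 0 0 0 0.002 0 0;0 0 0 0 0 0 0;0 0 0 0 0 0 0"}}

```text
time: 7.97
ee_pos: [512.3, -221.7, 141.4]
tcp_rot: [0.579, -0.579, 0.405, -0.406]
ft_force: [0.3, -0.3, -0.7]
width: 0.313
```

```bash
python3 -c "
from m import *
go([512.2,-221.7,139])"
```

```text
t 7.97 pos [ 512.3 -221.7  141.4] F [ 0.3 -0.3 -0.7] w 0.313 y [ 0.002 -0.001 -1.   ] x [ 0.342 -0.94   0.001]
to [ 512.2 -221.7  139. ] tool m [-0.      0.0024 -0.0001]
turn deg [-0.08  0.13  0.06]
```

```bash
cat > arc.py <<'E'
from m import *
import sys
C=np.array([float(x) for x in sys.argv[3:5]]) if len(sys.argv)>3 else np.array([505.9,-202.7])
n,st=int(sys.argv[1]),float(sys.argv[2])
s=env.read_state(); P=np.array(s['ee_pos']); d=P[:2]-C
a=np.degrees(np.arctan2(d[1],d[0])); print('r',np.hypot(*d).round(2),'angle',a.round(1),'done',round((-71.5-a)%360,1))
u=d/np.hypot(*d); F=np.array(s['ft_force']); print('Frad',(F[:2]@u).round(2))
go([P[0],P[1],138.5])
r=R0 if 0 else R.from_quat(s['tcp_rot'],scalar_first=True)
q=np.array([*P[:2],0]); 
for i in range(n):
    b=np.radians(a-st*(i+1)); t=np.array([C[0]+20*np.cos(b),C[1]+20*np.sin(b),0]); m=R0.inv().apply(t-q); print(m[[0,2]].round(1),end=' '); q=t
E
python3 arc.py 12 8
```

```text
r 20.04 angle -71.5 done 360.0
Frad 0.43
t 7.97 pos [ 512.3 -221.7  141.4] F [ 0.3 -0.3 -0.7] w 0.313 y [ 0.002 -0.001 -1.   ] x [ 0.342 -0.94   0.001]
to [ 512.3 -221.7  138.5] tool m [-0.      0.0029 -0.    ]
turn deg [-0.08  0.13  0.06]
[-0.3 -2.8] [-0.6 -2.7] [-1.  -2.6] [-1.4 -2.4] [-1.7 -2.2] [-2. -2.] [-2.2 -1.7] [-2.4 -1.3] [-2.6 -1. ] [-2.7 -0.6] [-2.8 -0.2] [-2.8  0.2]
```

Call:
{"fn": "carry_out", "kwargs": {"commands": "0 0 0 0 0.002 0 0;0 0 0 0 0.001 0 0;0 0 0 0 0 0 0"}}

```text
time: 8.22
ee_pos: [512.4, -221.7, 138.7]
tcp_rot: [0.579, -0.579, 0.405, -0.406]
ft_force: [-1.0, 0.8, -0.9]
width: 0.311
```

```bash
python3 arc.py 12 8
```

```text
r 20.06 angle -71.2 done 359.7
Frad -1.06
t 8.22 pos [ 512.4 -221.7  138.7] F [-1.   0.8 -0.9] w 0.311 y [ 0.002 -0.001 -1.   ] x [ 0.342 -0.94   0.002]
to [ 512.4 -221.7  138.5] tool m [-0.      0.0002 -0.    ]
turn deg [-0.08  0.14  0.09]
[-0.3 -2.8] [-0.6 -2.7] [-1.  -2.6] [-1.4 -2.4] [-1.7 -2.2] [-2. -2.] [-2.2 -1.7] [-2.4 -1.4] [-2.6 -1. ] [-2.7 -0.6] [-2.8 -0.2] [-2.8  0.1]
```

Call:
{"fn": "carry_out", "kwargs": {"commands": "0 0 0 -0.0003 0 -0.0028 0;0 0 0 -0.0006 0 -0.0027 0;0 0 0 -0.001 0 -0.0026 0;0 0 0 -0.0014 0 -0.0024 0;0 0 0 -0.0017 0 -0.0022 0;0 0 0 -0.001 0 -0.001 0"}}

```text
time: 8.72
ee_pos: [498.2, -219.9, 139.9]
tcp_rot: [0.581, -0.578, 0.403, -0.407]
ft_force: [1.8, -0.0, -0.5]
width: 0.315
```

```bash
python3 arc.py 12 8
```

```text
r 18.86 angle -114.2 done 42.7
Frad -0.72
t 8.72 pos [ 498.2 -219.9  139.9] F [ 1.8 -0.  -0.5] w 0.315 y [ 0.007 -0.001 -1.   ] x [ 0.343 -0.939  0.003]
to [ 498.2 -219.9  138.5] tool m [-0.      0.0014 -0.    ]
turn deg [-0.34  0.2   0.17]
[-1.3 -2.7] [-2.3 -1.6] [-2.5 -1.2] [-2.7 -0.9] [-2.7 -0.5] [-2.8 -0.1] [-2.8  0.3] [-2.7  0.7] [-2.6  1. ] [-2.4  1.4] [-2.2  1.7] [-1.9  2. ]
```

Call:
{"fn": "carry_out", "kwargs": {"commands": "-0.15 0.1 0.1 -0.0012 0.0008 -0.0028 0;-0.15 0.1 0.1 -0.0022 0.0006 -0.0019 0;0 0 0 -0.0025 0.0003 -0.0014 0;0 0 0 -0.0027 0.0003 -0.0009 0;0 0 0 -0.0027 0.0003 -0.0005 0;0 0 0 -0.0014 0 -0.0001 0"}}

```text
time: 9.22
ee_pos: [486.4, -211.0, 138.3]
tcp_rot: [0.579, -0.578, 0.405, -0.408]
ft_force: [2.7, -1.5, 0.5]
width: 0.312
```

```bash
python3 arc.py 12 8
```

```text
r 21.2 angle -157.0 done 85.5
Frad -1.86
t 9.22 pos [ 486.4 -211.   138.3] F [ 2.7 -1.5  0.5] w 0.312 y [ 0.003 -0.002 -1.   ] x [ 0.339 -0.941  0.003]
to [ 486.4 -211.   138.5] tool m [ 0.     -0.0002  0.    ]
turn deg [-0.14 -0.07  0.15]
[-2.9  1.2] [-2.8  0.4] [-2.7  0.8] [-2.5  1.2] [-2.3  1.5] [-2.1  1.8] [-1.8  2.1] [-1.5  2.3] [-1.2  2.5] [-0.8  2.7] [-0.4  2.8] [-0.1  2.8]
```

Call:
{"fn": "carry_out", "kwargs": {"commands": "0 0 0 -0.0027 0 0.0008 0;0 0 0 -0.0027 0 0.0008 0;0 0 0 -0.0026 0 0.001 0;0 0 0 -0.0024 0.0002 0.0014 0;0 0 0 -0.0022 0.0002 0.0016 0;0 0 0 -0.001 0 0.001 0"}}

```text
time: 9.72
ee_pos: [487.2, -195.7, 137.9]
tcp_rot: [-0.578, 0.579, -0.406, 0.408]
ft_force: [1.0, -1.8, 0.9]
width: 0.314
```

```bash
python3 arc.py 12 8
```

```text
r 20.02 angle 159.5 done 129.0
Frad -1.53
t 9.72 pos [ 487.2 -195.7  137.9] F [ 1.  -1.8  0.9] w 0.314 y [ 0.002 -0.004 -1.   ] x [ 0.338 -0.941  0.004]
to [ 487.2 -195.7  138.5] tool m [ 0.     -0.0006  0.    ]
turn deg [-0.02 -0.12  0.23]
[-2.  2.] [-1.7  2.2] [-1.4  2.4] [-1.   2.6] [-0.7  2.7] [-0.3  2.8] [0.1 2.8] [0.5 2.7] [0.9 2.6] [1.2 2.5] [1.6 2.3] [1.9 2.1]
```

Call:
{"fn": "carry_out", "kwargs": {"commands": "0 0 0.1 -0.002 -0.0003 0.002 0;0 0 0.1 -0.0017 -0.0002 0.0022 0;0 0 0 -0.0014 0 0.0024 0;0 0 0 -0.001 0 0.0026 0;0 0 0 -0.0007 0 0.0027 0;0 0 0 -0.0002 0 0.0014 0"}}

```text
time: 10.22
ee_pos: [496.8, -184.2, 137.8]
tcp_rot: [-0.577, 0.579, -0.408, 0.406]
ft_force: [-0.8, -1.9, 0.6]
width: 0.319
```

```bash
python3 arc.py 12 8
```

```text
r 20.59 angle 116.1 done 172.4
Frad -1.37
t 10.22 pos [ 496.8 -184.2  137.8] F [-0.8 -1.9  0.6] w 0.319 y [-0.003 -0.001 -1.   ] x [ 0.337 -0.941 -0.   ]
to [ 496.8 -184.2  138.5] tool m [-0.     -0.0007 -0.    ]
turn deg [ 0.17 -0.17 -0.02]
[0.5 2.9] [0.3 2.8] [0.7 2.7] [1.  2.6] [1.4 2.4] [1.7 2.2] [2.  1.9] [2.3 1.6] [2.5 1.3] [2.6 1. ] [2.7 0.6] [2.8 0.2]
```

Call:
{"fn": "carry_out", "kwargs": {"commands": "0 0 0 0.0003 -0.0003 0.0028 0;0 0 0 0.0004 -0.0002 0.0028 0;0 0 0 0.0007 0 0.0027 0;0 0 0 0.001 0 0.0026 0;0 0 0 0.0014 0 0.0024 0;0 0 0 0.0008 0 0.0011 0"}}

```text
time: 10.72
ee_pos: [512.0, -182.9, 137.2]
tcp_rot: [-0.577, 0.579, -0.409, 0.405]
ft_force: [-2.1, -1.2, 1.0]
width: 0.315
```

```bash
python3 arc.py 12 8
```

```text
r 20.74 angle 72.9 done 215.6
Frad -1.74
t 10.72 pos [ 512.  -182.9  137.2] F [-2.1 -1.2  1. ] w 0.315 y [-0.007  0.001 -1.   ] x [ 0.337 -0.941 -0.003]
to [ 512.  -182.9  138.5] tool m [-0.     -0.0013 -0.    ]
turn deg [ 0.37 -0.17 -0.19]
[2.4 1.7] [2.1 1.8] [2.3 1.5] [2.5 1.2] [2.7 0.8] [2.8 0.4] [2.8 0. ] [ 2.8 -0.3] [ 2.7 -0.7] [ 2.6 -1.1] [ 2.4 -1.4] [ 2.2 -1.8]
```

Call:
{"fn": "carry_out", "kwargs": {"commands": "0.2 -0.1 -0.1 0.0021 -0.0006 0.0018 0;0.1 0 -0.1 0.0021 -0.0005 0.0018 0;0 0 0 0.0023 -0.0002 0.0015 0;0 0 0 0.0025 0 0.0012 0;0 0 0 0.0027 0 0.0008 0;0 0 0 0.0014 0 0.0002 0"}}

```text
time: 11.22
ee_pos: [524.1, -192.2, 138.0]
tcp_rot: [0.579, -0.579, 0.407, -0.405]
ft_force: [-2.9, 1.0, 0.6]
width: 0.317
```

```bash
python3 arc.py 12 8
```

```text
r 21.02 angle 30.0 done 258.5
Frad -1.98
t 11.22 pos [ 524.1 -192.2  138. ] F [-2.9  1.   0.6] w 0.317 y [-0.002  0.002 -1.   ] x [ 0.34  -0.94  -0.002]
to [ 524.1 -192.2  138.5] tool m [-0.     -0.0005 -0.    ]
turn deg [ 0.09 -0.01 -0.13]
[ 3.  -0.7] [ 2.8 -0.1] [ 2.7 -0.5] [ 2.7 -0.9] [ 2.5 -1.2] [ 2.3 -1.6] [ 2.1 -1.9] [ 1.8 -2.1] [ 1.5 -2.4] [ 1.1 -2.5] [ 0.8 -2.7] [ 0.4 -2.8]
```

Call:
{"fn": "carry_out", "kwargs": {"commands": "0 0 0 0.0027 -0.0002 -0.0006 0;0 0 0 0.0027 0 -0.0006 0;0 0 0 0.0026 0 -0.0008 0;0 0 0 0.0025 0 -0.0011 0;0 0 0 0.0023 0 -0.0014 0;0 0 0 0.001 0 -0.0009 0"}}

```text
time: 11.72
ee_pos: [524.6, -207.0, 138.2]
tcp_rot: [0.58, -0.578, 0.407, -0.405]
ft_force: [-0.5, 2.1, -0.1]
width: 0.317
```

```bash
python3 arc.py 12 8
```

```text
r 19.23 angle -13.0 done 301.5
Frad -0.97
t 11.72 pos [ 524.6 -207.   138.2] F [-0.5  2.1 -0.1] w 0.317 y [-0.001  0.004 -1.   ] x [ 0.341 -0.94  -0.004]
to [ 524.6 -207.   138.5] tool m [-0.     -0.0003  0.    ]
turn deg [-0.02  0.06 -0.23]
[ 2.6 -1. ] [ 2. -2.] [ 1.7 -2.2] [ 1.4 -2.4] [ 1.  -2.6] [ 0.6 -2.7] [ 0.2 -2.8] [-0.1 -2.8] [-0.5 -2.7] [-0.9 -2.6] [-1.3 -2.5] [-1.6 -2.3]
```

Call:
{"fn": "carry_out", "kwargs": {"commands": "0 0 -0.1 0.0025 0 -0.0014 0;0 0 -0.1 0.002 0 -0.002 0;0 0 0 0.0017 0 -0.0022 0;0 0 0 0.0014 0 -0.0024 0;0 0 0 0.001 0 -0.0026 0;0 0 0 0.0006 0 -0.0027 0;0 0 0 0.0002 0 -0.0028 0;0 0 0 0 0 -0.0015 0"}}

```text
time: 12.38
ee_pos: [511.7, -222.6, 138.9]
tcp_rot: [0.58, -0.578, 0.405, -0.407]
ft_force: [1.4, 1.4, 0.5]
width: 0.311
```

```bash
python3 arc.py 12 8; python3 -c "
from m import *
f=cam('top'); cv2.imwrite('pics/t4.png',cv2.resize(f['img'][170:300,300:460],None,fx=4,fy=4))"
```

```text
r 20.72 angle -73.9 done 2.4
Frad -0.96
t 12.38 pos [ 511.7 -222.6  138.9] F [1.4 1.4 0.5] w 0.311 y [ 0.004  0.001 -1.   ] x [ 0.342 -0.94   0.001]
to [ 511.7 -222.6  138.5] tool m [-0.      0.0004 -0.    ]
turn deg [-0.24  0.12  0.03]
[-1.1 -2.7] [-0.8 -2.7] [-1.1 -2.6] [-1.5 -2.4] [-1.8 -2.1] [-2.1 -1.9] [-2.3 -1.6] [-2.5 -1.2] [-2.6 -0.9] [-2.7 -0.5] [-2.8 -0.1] [-2.8  0.3]
```

Call:
{"fn": "carry_out", "kwargs": {"commands": "0 0 0 -0.0004 0 -0.0018 0;0 0 0 0 0 0 0;0 0 0 0 -0.008 0 0;0 0 0 0 -0.012 0 0;0 0 0 0 -0.015 0 0;0 0 0 0 -0.005 0 0;0 0 0 0 0 0 0;0 0 0 0 0 0 0"}}

```text
time: 13.1
ee_pos: [508.0, -225.0, 182.6]
tcp_rot: [-0.579, 0.579, -0.405, 0.407]
ft_force: [0.0, 0.2, -2.2]
width: 0.312
```

```bash
python3 -c "
from m import *
go([561.5,21.3,180])"
```

```text
t 13.1 pos [ 508.  -225.   182.6] F [ 0.   0.2 -2.2] w 0.312 y [ 0.002 -0.002 -1.   ] x [ 0.34  -0.94   0.002]
to [561.5  21.3 180. ] tool m [-0.2134  0.0023  0.1341]
turn deg [-0.08  0.02  0.14]
```

Call:
{"fn": "carry_out", "kwargs": {"commands": "0 0 0 -0.01 0 0.006 0;0 0 0 -0.022 0 0.0138 0;0 0 0 -0.022 0 0.0138 0;0 0 0 -0.022 0 0.0138 0;0 0 0 -0.022 0 0.0138 0;0 0 0 -0.022 0 0.0138 0;0 0 0 -0.022 0 0.0138 0;0 0 0 -0.022 0 0.0138 0;0 0 0 -0.015 0 0.01 0;0 0 0 -0.008 0 0.005 0;0 0 0 0 0 0 0;0 0 0 0 0 0 0"}}

```text
time: 14.1
ee_pos: [552.2, 8.2, 175.3]
tcp_rot: [-0.578, 0.58, -0.408, 0.404]
ft_force: [-0.1, 0.1, -3.0]
width: 0.319
```

```bash
python3 -c "
from m import *
go([562.7,21.4,170])"
```

```text
t 14.1 pos [552.2   8.2 175.3] F [-0.1  0.1 -3. ] w 0.319 y [-0.007  0.001 -1.   ] x [ 0.341 -0.94  -0.003]
to [562.7  21.4 170. ] tool m [-0.0088  0.0052  0.0144]
turn deg [ 0.39  0.06 -0.18]
```

Call:
{"fn": "carry_out", "kwargs": {"commands": "0.2 0 -0.1 -0.004 0 0.006 0;0.1 0 0 -0.0035 0 0.005 0;0 0 0 -0.001 0 0.002 0;0 0 0 0 0 0 0;0 0 0 0 0 0 0"}}

```text
time: 14.52
ee_pos: [562.1, 16.9, 174.5]
tcp_rot: [-0.577, 0.579, -0.408, 0.407]
ft_force: [0.1, -0.0, -2.7]
width: 0.317
```

```bash
python3 -c "
from m import *
go([562.7,21.4,170])
f=cam('wrist'); cv2.imwrite('pics/w5.png',f['img'])"
```

```text
t 14.52 pos [562.1  16.9 174.5] F [ 0.1 -0.  -2.7] w 0.317 y [-0.003 -0.001 -1.   ] x [ 0.335 -0.942  0.   ]
to [562.7  21.4 170. ] tool m [-0.0041  0.0045  0.0021]
turn deg [ 0.16 -0.3   0.  ]
```

View pics/w5.png

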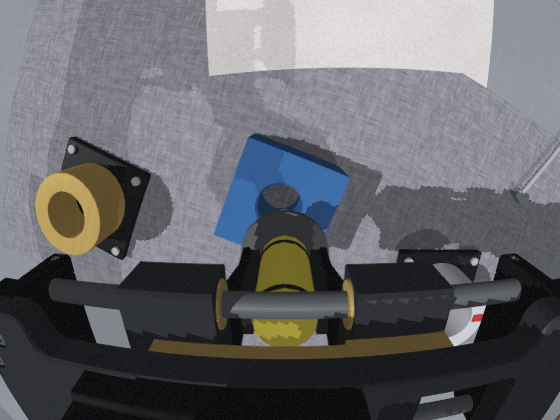

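The hole at about (279,203) is slightly left of the tool at about 286. That matches the remaining 4 mm correction.

Call:
{"fn": "carry_out", "kwargs": {"commands": "0.1 -0.2 0 -0.003 0 0.0015 0;0 -0.1 0 -0.001 0 0.0005 0;0 0 0 0 0 0 0;0 0 0 0 0 0 0"}}

```text
time: 14.9
ee_pos: [562.6, 20.5, 174.5]
tcp_rot: [-0.578, 0.579, -0.407, 0.407]
ft_force: [0.7, 0.6, -2.6]
width: 0.31
```

```bash
python3 -c "
from m import *
go([562.7,21.4,150])"
```

```text
t 14.9 pos [562.6  20.5 174.5] F [ 0.7  0.6 -2.6] w 0.31 y [-0.001 -0.001 -1.   ] x [ 0.339 -0.941  0.001]
to [562.7  21.4 150. ] tool m [-0.0008  0.0245  0.0004]
turn deg [ 0.05 -0.07  0.03]
```

Call:
{"fn": "carry_out", "kwargs": {"commands": "0 0 0 -0.0007 0.004 0.0003 0;0 0 0 0 0.006 0 0;0 0 0 0 0.006 0 0;0 0 0 0 0.006 0 0;0 0 0 0 0.003 0 0;0 0 0 0 0 0 0;0 0 0 0 0 0 0"}}

```text
time: 15.48
ee_pos: [562.0, 21.1, 145.8]
tcp_rot: [-0.578, 0.579, -0.407, 0.406]
ft_force: [-0.4, -0.2, -1.7]
width: 0.313
```

```bash
python3 -c "
from m import *
go([562.7,21.4,120])"
```

```text
t 15.48 pos [562.   21.1 145.8] F [-0.4 -0.2 -1.7] w 0.313 y [-0.002 -0.001 -1.   ] x [ 0.339 -0.941  0.   ]
to [562.7  21.4 120. ] tool m [-0.0001  0.0258  0.0008]
turn deg [ 0.14 -0.07  0.01]
```

Call:
{"fn": "carry_out", "kwargs": {"commands": "0.1 0 0 0 0.004 0.0006 0;0 0 0 0 0.005 0 0;0 0 0 0 0.005 0 0;0 0 0 0 0.005 0 0;0 0 0 0 0.003 0 0;0 0 0 0 0 0 0;0 0 0 0 0 0 0"}}

```text
time: 16.07
ee_pos: [562.7, 21.3, 121.4]
tcp_rot: [-0.578, 0.579, -0.407, 0.407]
ft_force: [0.4, 0.4, -2.6]
width: 0.316
```

```bash
python3 -c "
from m import *
go([562.8,21.4,88])"
```

```text
t 16.07 pos [562.7  21.3 121.4] F [ 0.4  0.4 -2.6] w 0.316 y [-0. -0. -1.] x [ 0.339 -0.941  0.   ]
to [562.8  21.4  88. ] tool m [-0.0001  0.0334  0.0002]
turn deg [ 0.02 -0.08  0.  ]
```

Call:
{"fn": "carry_out", "kwargs": {"commands": "0 0 0 0 0.004 0 0;0 0 0 0 0.005 0 0;0 0 0 0 0.005 0 0;0 0 0 0 0.005 0 0;0 0 0 0 0.005 0 0;0 0 0 0 0.002 0 0;0 0 0 0 0 0 0;0 0 0 0 0 0 0"}}

```text
time: 16.73
ee_pos: [562.7, 21.2, 92.5]
tcp_rot: [-0.578, 0.579, -0.407, 0.407]
ft_force: [1.4, -0.3, -2.4]
width: 0.313
```

```bash
python3 -c "
from m import *
go([562.8,21.4,86])"
```

```text
t 16.73 pos [562.7  21.2  92.5] F [ 1.4 -0.3 -2.4] w 0.313 y [-0. -0. -1.] x [ 0.339 -0.941  0.   ]
to [562.8  21.4  86. ] tool m [-0.0001  0.0065  0.0001]
turn deg [ 0.03 -0.08  0.  ]
```

Inside the hole with no contact force. Now the last 6.5 mm.

Call:
{"fn": "carry_out", "kwargs": {"commands": "0 0 0 0 0.003 0 0;0 0 0 0 0.002 0 0;0 0 0 0 0.001 0 0;0 0 0 0 0 0 0;0 0 0 0 0 0 0"}}

```text
time: 17.15
ee_pos: [563.1, 21.3, 86.4]
tcp_rot: [0.579, -0.578, 0.406, -0.407]
ft_force: [-0.5, 0.0, -3.4]
width: 0.315
```

```bash
python3 -c "
from m import *
go([562.8,21.4,85.8])"
```

```text
t 17.15 pos [563.1  21.3  86.4] F [-0.5  0.  -3.4] w 0.315 y [ 0.001 -0.    -1.   ] x [ 0.339 -0.941  0.   ]
to [562.8  21.4  85.8] tool m [-0.0002  0.0006 -0.0002]
turn deg [-0.02 -0.08  0.02]
```

Call:
{"fn": "carry_out", "kwargs": {"commands": "0 0 0 0 0.001 0 0;0 0 0 0 0 0 0;0 0 0 0 0 0 0"}}

```text
time: 17.4
ee_pos: [563.5, 21.3, 86.3]
tcp_rot: [0.579, -0.578, 0.406, -0.407]
ft_force: [0.7, -0.4, -2.1]
width: 0.314
```

```bash
python3 -c "
from m import *
go([562.8,21.4,85.8])"
```

```text
t 17.4 pos [563.5  21.3  86.3] F [ 0.7 -0.4 -2.1] w 0.314 y [ 0.002 -0.    -1.   ] x [ 0.339 -0.941  0.001]
to [562.8  21.4  85.8] tool m [-0.0003  0.0005 -0.0006]
turn deg [-0.08 -0.08  0.05]
```

Call:
{"fn": "carry_out", "kwargs": {"commands": "0 0 0 0 0.0015 0 0;0 0 0 0 0.0005 0 0;0 0 0 0 0 0 0"}}

```text
time: 17.65
ee_pos: [563.9, 21.4, 86.1]
tcp_rot: [0.579, -0.578, 0.406, -0.408]
ft_force: [0.7, 0.6, -2.3]
width: 0.314
```

```bash
python3 -c "
from m import *
go([562.8,21.4,85.8])"
```

```text
t 17.65 pos [563.9  21.4  86.1] F [ 0.7  0.6 -2.3] w 0.314 y [ 0.003 -0.001 -1.   ] x [ 0.338 -0.941  0.002]
to [562.8  21.4  85.8] tool m [-0.0004  0.0003 -0.0011]
turn deg [-0.12 -0.09  0.11]
```

Call:
{"fn": "carry_out", "kwargs": {"commands": "0 0 0 0 0 0 0.4;0 0 0 0 0 0 0.5;0 0 0 0 0 0 0.7;0 0 0 0 0 0 1;0 0 0 0 0 0 1;0 0 0 0 0 0 1;0 0 0 0 0 0 1;0 0 0 0 0 0 1;0 0 0 0 0 0 1;0 0 0 0 0 0 1;0 0 0 0 0 0 1"}}

```text
time: 18.57
ee_pos: [564.8, 21.5, 86.2]
tcp_rot: [0.579, -0.578, 0.405, -0.408]
ft_force: [0.6, 0.2, 0.3]
width: 0.983
```

```bash
python3 -c "
from m import *
go([562.8,21.4,200])
f=cam('side'); cv2.imwrite('pics/s6.png',cv2.resize(f['img'][130:290,200:360],None,fx=3,fy=3))"
```

```text
t 18.57 pos [564.8  21.5  86.2] F [0.6 0.2 0.3] w 0.983 y [ 0.004 -0.001 -1.   ] x [ 0.338 -0.941  0.002]
to [562.8  21.4 200. ] tool m [-0.0003 -0.1138 -0.0014]
turn deg [-0.22 -0.1   0.13]
```

View pics/s6.png

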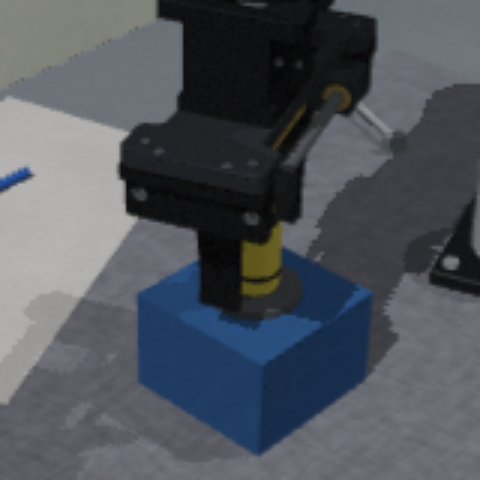

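The flange rests on the block and the gripper is open. I'll back straight up.

Call:
{"fn": "carry_out", "kwargs": {"commands": "-0.2 -0.1 0.1 0 -0.006 -0.001 1;0 0 0 0 -0.012 0 1;0 0 0 0 -0.02 0 1;0 0 0 0 -0.02 0 1;0 0 0 0 -0.025 0 1;0 0 0 0 -0.025 0 1;0 0 0 0 -0.025 0 1;0 0 0 0 -0.02 0 1;0 0 0 0 -0.01 0 1;0 0 0 0 0 0 1;0 0 0 0 0 0 1"}}

```text
time: 19.53
ee_pos: [562.7, 22.3, 265.3]
tcp_rot: [0.58, -0.579, 0.405, -0.406]
ft_force: [0.5, -0.1, 0.2]
width: 0.998
```

```bash
python3 -c "
from m import *
go([562.8,21.4,200])
f=cam('side'); H,S,V=masks(f)
y=(H>22)&(H<35)&(S>90)&(V>90); y[:,:265]=0; y[:,310:]=0; y[240:]=0
ys,xs=np.nonzero(y); print('side yel',xs.min(),xs.max(),ys.min(),ys.max())
cv2.imwrite('pics/s7.png',cv2.resize(f['img'][130:290,200:360],None,fx=3,fy=3))"
```

```text
t 19.53 pos [562.7  22.3 265.3] F [ 0.5 -0.1  0.2] w 0.998 y [ 0.003  0.001 -1.   ] x [ 0.343 -0.94   0.001]
to [562.8  21.4 200. ] tool m [ 0.0008  0.0653 -0.0004]
turn deg [-0.18  0.15  0.03]
side yel 277 293 185 228
```

View pics/s7.png

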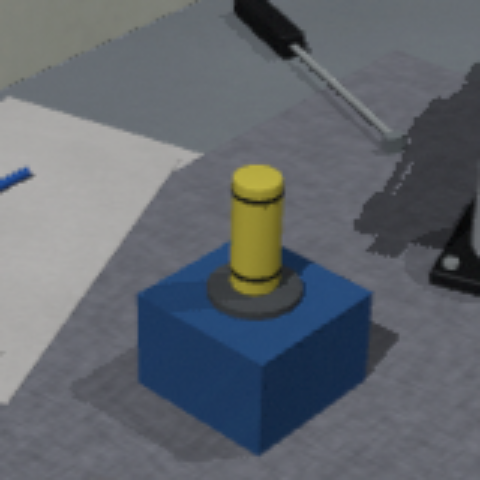

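The tool is seated and upright. The handle covers the same pixels as at the start (277–293, 185–228), and the gripper is clear.

```bash
python3 -c "
from plant import env
print(env.finish_job())"
```

```text
the job is handed in; nothing more can be done
None
```

I ran the blade once clockwise round the aluminium sleeve's bore edge, put the tool back in its stand, let go and handed the job in at about 19.5 s.

- **Cut:** I set the blade down at the red mark (−71.5° in world axes) and went a full turn plus a few degrees' overlap before lifting. At my checks about every 43° the axis was 18.9–21.2 mm from the bore centre I had estimated. The press worked out at 1.5–3.4 N, so the blade was in contact at each check. I did not look at the edge itself afterwards.
- **Tool back in the stand:** the final side view shows it upright with the flange on the block. The handle covers the same pixels as at the start, within 1 px. The gripper is open and well clear.
- **Brass sleeve:** the tool never went near it.

**Checks that disagreed:**
- The camera estimates of the stand and sleeve centres differed by 2–4 mm between views. My side-view and top-view fits of the stand hole were poor, so I did not use them.
- Before release the arm stopped about 0.3 mm above the height it had gripped at, with no clear contact force. The tool settled when I let go.

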